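# Let the large lime out of the two-lane rack into the yellow bowl

## Task

Push the yellow bowl along the counter until it stands up against the lime rack, under the mouths of its two lanes. Then press down the paddle of the lane that holds the larger lime, so that its gate lifts and the lime rolls out into the bowl, and let the paddle come back up so the gate closes. Only push and press: do not lift or tip the bowl or touch the limes, do not press the other paddle, keep the small lime behind its gate, and leave the other things where they are.

Things in the scene. Friction and masses are not known exactly. Their poses are not given: they have to be found in the camera images.
- rack: bamboo two-lane lime rack fixed to the counter, 176 mm wide (x), 270 mm long (y), 160 mm high. Origin on the table under its middle, z up. Two 54 mm wide lanes, at rack x = -30 (near) and +30 mm (far), slope down to rack -y. A steel gate hangs across each lane at y = -85 mm, a lime waits behind it (+y side). Each lever runs along its lane's outer side, at x = -70 or +70 mm, paddle at the +y end
- bowl_place (a point): point on the table, on the rack's centre line (rack x = 0, y = -145 mm), where the bowl's centre lies when it is pushed along rack +y up against the rack: its rim then meets the flat front panel under the mouths (124 mm wide, face at rack y = -70 mm). Site axes are the rack's axes
- mouth_near (a point): middle of the floor's edge at the open mouth of the near lane (rack x = -30, y = -115 mm), 68 mm above the table, with 60 mm free below for the bowl. A lime lands 30 to 55 mm past this edge, towards rack -y
- mouth_far (a point): middle of the floor's edge at the open mouth of the far lane (rack x = +30, y = -115 mm), 68 mm above the table, with 60 mm free below for the bowl. A lime lands 30 to 55 mm past this edge, towards rack -y
- lime_center (a point): centre of the large lime, a 46 mm green ball of 70 g, in either lane behind its gate
- key_lime_center (a point): centre of the small key lime, a 34 mm ball of the same green, in the other lane behind its gate
- bowl: loose yellow plastic bowl, 150 mm across the rim, 100 mm across the foot, 52 mm high, wall 4 mm, about 180 g; origin at the centre of its underside. It starts upright on the table, 80 to 160 mm short of its place under the mouths, within 30 mm of the rack's centre line
- lever_near (a joint): rocking angle of the steel lever beside the near lane (the rack's -x lane). 0 = gate down, at rest; grows as its paddle is pressed, to a stop at 0.5 rad. The 46 mm lime passes below the gate from about 0.35 rad on. A spring returns it: about 2 N on the paddle starts it, 4 to 5 N holds it at the stop
- lever_far (a joint): rocking angle of the steel lever beside the far lane (the rack's +x lane). 0 = gate down, at rest; grows as its paddle is pressed, to a stop at 0.5 rad. The 46 mm lime passes below the gate from about 0.35 rad on. A spring returns it: about 2 N on the paddle starts it, 4 to 5 N holds it at the stop
- paddle_near (a point): centre of the top of the paddle (36 x 50 mm steel pad, 8 mm thick) on the lever of the near lane, at rack x = -70, y = +130, z = 150 mm with the lever at rest; it goes down 50 mm at the stop, with nothing under it. The lever's pivot lies 100 mm from it, along rack -y, at z = 130 mm
- paddle_far (a point): centre of the top of the paddle (36 x 50 mm steel pad, 8 mm thick) on the lever of the far lane, at rack x = +70, y = +130, z = 150 mm with the lever at rest; it goes down 50 mm at the stop, with nothing under it. The lever's pivot lies 100 mm from it, along rack -y, at z = 130 mm
- salsa_cup: white ceramic salsa cup, 68 mm across, 55 mm high, bystander; origin at the centre of its underside
- whisk: steel whisk lying flat, 290 mm long along its x axis, bystander; origin at the root of the wires, on the table
- tongs: bamboo tongs lying flat, 220 mm long along their x axis, 50 mm wide, 16 mm high, bystander; origin at mid-length, on the table
- salt_jar: small glass salt jar with a steel cap, 48 mm across, 60 mm high, bystander; origin at the centre of its underside
- molcajete: dark stone molcajete on three feet, 170 mm across, 105 mm high (150 mm with the pestle in it), bystander; origin at the centre of its underside
- bean_jar: terracotta jar with a cork cap, 80 mm across, 120 mm high, bystander; origin at the centre of its underside
Things that resemble listed ones, but are neither listed nor needed, are in the scene too. Several things have the shape of the bowl; the one meant has the colours described above. Leave any pink look-alike of the part that bears lime_center alone.

How it is judged:
By the outcome, as a careful person would: the job done as asked, in the order asked, and still so for the second after the job is handed in, with the robot touching nothing.
It also fails if it takes over 48 s, if anything falls off the work surface, if the arm or the gripper's body presses on something with over 40 N, if the wrist force passes 120 N, or if a joint passes its speed limit or range.

## Robot

A 7-joint arm with a two-finger parallel gripper is mounted at the origin on the work surface. World frame = base frame: x ahead of the robot, y to its left, z up, the work surface at z = 0. Lengths are in m, angles in rad, forces in N, time in s.
With the tool pointing down it reaches from about 0.35 to 0.9 m from the base axis. Payload 7.2 kg.
Tool frame: the origin (TCP) lies on the mounting face of the last link; the fingertips stand 173 mm ahead of it and the grasp point (between the pads) lies 155 mm ahead of it; z points along the fingers, y is the direction in which the jaws open and shut (so a half turn about z gives the same grasp; the last joint's range is limited). The gripper opens to 85 mm and grips with 20 to 120 N. Pads are 22 mm wide; open, the fingers measure 114 mm over their backs; the gripper's body (76 mm by 85 mm) begins 54 mm behind the grasp point. The pads swing forward as they close: fully open they stand 13 mm farther back than shut.
Start: joints at [-1.176, 0.411, -0.013, 1.596, 0.006, 1.134, -0.082], TCP at [0.279, 0.559, 0.405] pointing down, gripper open.
Joint ranges: [-2.95, 2.95], [-0.29, 1.99], [-1.47, 1.44], [0.14, 2.54], [-1.03, 4.17], [0.13, 1.85], [-2.86, 2.86]. Speed limits (rad/s): [2.39, 2.39, 3.01, 3.01, 3.14, 3.14, 3.14].

## Interface

Orientations are given as a unit quaternion [x, y, z, w].
In Python, from station import * gives the robot as it stands. The module is installed in compiled form; this text tells all that it offers.
- The arm moves only by the shell command python3 -m pendant 'ROWS' [OPENING]. ROWS is JSON, a list that holds one entry, the list of rows, each a list of 4 numbers: the shift along the tool's x, y, z in m, then the turn about the tool's z in rad. In form: [[[x, y, z, yaw], ...]]. A call has 1 to 5 rows; each row shifts and turns the commanded pose from where the row before left it, along the tool's axes as they then stand; what a row does not reach is not made up. A row lasts 1/8 s, in which the tool goes at most 62.5 mm and 10.7 degrees, less where a joint would pass 70% of its speed; a pose out of reach is approached as far as the arm can. A call is refused whole if a number of a shift passes 0.0625 or a number of a turn 0.188, either way. A call with a gripper value outside its range is refused whole. OPENING is the opening, from 0 (shut) to 1 (fully open), set as the call begins (- or left out, the last holds). The fingers move at their own pace and stop on an object; the grip force is fixed at half the most. Time passes only in rows, so rows that do not move let the fingers close. It gives the time, the measured TCP pose, the force and the opening at its end, in the units of the state.
- read_state(): the state, without advancing time (a new reading comes with each control period).
- get_image(name): name is "scene" or "top"; returns the picture (420x560x3 uint8, blue, green, red); there is no depth.
- get_calibration(name): a dict with "fx", "fy", "cx", "cy" (pixels), "rvec" (rotation vector, rad) and "tvec" (3), from world to camera coordinates, as OpenCV has them. Camera axes: x right, y down, z forward; pixel columns grow to the right and rows downward; lengths in m; the calibration is good to about 2 mm. A picture is of the moment at which its call begins. get_calibration takes no time and is no camera call.
- job_done(): hands the job in, once; it reports no verdict.
Trained networks look in the newest picture that a camera, given by its name, has taken for a name from the list of things; names that differ only in an ending like _2 or _b are one class to them, and where a whole thing is asked for, a point or a joint stands for the part that bears it (a point fixed in the world has none). Each returns a list of dicts, best first, with "score" (0 to 1); they miss things now and then, are a little off and sometimes report something else, mostly with a low value. They report only what shows in the picture. A call takes as long as a camera call. They do not tell look-alikes from the thing itself.
- outline_of(camera, label): "region" (420x560 bool, what is visible of it) and "location" ([column, row] in pixels, amid what is visible of it).
- spot_point(camera, label): "location" ([column, row] in pixels: a listed point, or the origin of a listed thing).
The state is a dict: "t": time; "qpos": joint angles; "joint_vel": joint speeds; "joint_efforts": joint torques, N m; "tcp_pos": TCP position; "tcp_rot": TCP orientation; "force": force on the tool from outside, world axes, zero at the start; "torque": the same for the moment, N m; "opening": finger opening in m.
Only numpy, scipy, OpenCV 4.12 (cv2) and the standard library are available. Lean on these libraries where they do the work, as an engineer would, in place of code of your own. Each camera call takes 0.05 s, during which the arm holds its last target. There are 200 camera calls.

## Working session

There is one attempt and no reset: what is moved stays moved. The work goes in short steps, Python scripts to look and compute and a shell command to move; the robot and the scene stay as the last step left them, time stands still between calls to the robot, and variables do not carry over. Pictures are saved under pics/ and viewed, about 8 in all and at most 12, crops included, and the job is handed in when it is done.

```bash
mkdir -p pics
cat > h.py <<'E'
from station import *
import numpy as np, cv2
def cal(n):
    c=get_calibration(n);K=np.array([[c['fx'],0,c['cx']],[0,c['fy'],c['cy']],[0,0,1.]])
    return K,cv2.Rodrigues(np.array(c['rvec'],float))[0],np.array(c['tvec'],float).ravel()
def at_z(n,px,z):
    K,R,t=cal(n);d=R.T@np.linalg.inv(K)@np.array([px[0],px[1],1.]);o=-R.T@t
    return o+d*(z-o[2])/d[2]
def proj(n,P):
    K,R,t=cal(n);p=K@(R@np.array(P,float)+t);return p[:2]/p[2]
E
python3 - <<'E'
from h import *
for n in("scene","top"):
    cv2.imwrite(f"pics/{n}0.png",get_image(n))
    K,R,t=cal(n);print(n,-R.T@t,K[0,0])
Z=dict(bowl_place=0,mouth_near=.068,mouth_far=.068,lime_center=.11,key_lime_center=.11,bowl=0,paddle_near=.15,paddle_far=.15,rack=0,salsa_cup=0,whisk=0,tongs=0,salt_jar=0,molcajete=0,bean_jar=0)
for l,z in Z.items():
    for n in("top","scene"):
        for d in spot_point(n,l)[:4]:
            print(l,n,round(d['score'],2),np.round(d['location']),at_z(n,d['location'],z).round(3))
s=read_state();print(s['t'],s['tcp_pos'],s['tcp_rot'],s['force'],s['opening'])
E
```

```text
scene [ 1.10036098 -0.06747683  0.81015402] 386.8316558077818
top [0.39273625 0.02615398 1.23512889] 412.8615683098651
mouth_near top 0.78 [287. 222.] [0.516 0.011 0.068]
mouth_near scene 0.84 [268. 217.] [ 0.521 -0.003  0.068]
mouth_near scene 0.48 [345. 290.] [0.746 0.123 0.068]
mouth_far scene 0.75 [272. 236.] [ 0.577 -0.005  0.068]
mouth_far scene 0.21 [268. 215.] [ 0.515 -0.004  0.068]
lime_center top 0.7 [272. 220.] [0.515 0.054 0.11 ]
lime_center top 0.47 [310. 281.] [ 0.351 -0.048  0.11 ]
lime_center top 0.39 [250. 218.] [0.522 0.113 0.11 ]
lime_center top 0.37 [272. 200.] [0.57  0.054 0.11 ]
lime_center scene 0.73 [294. 203.] [0.525 0.061 0.11 ]
lime_center scene 0.71 [239. 185.] [ 0.439 -0.06   0.11 ]
key_lime_center scene 0.61 [299. 221.] [0.58 0.06 0.11]
bowl top 0.72 [346. 207.] [ 0.567 -0.167  0.   ]
bowl top 0.7 [273. 200.] [0.589 0.054 0.   ]
bowl top 0.58 [421. 227.] [ 0.508 -0.388  0.   ]
bowl top 0.23 [314. 153.] [ 0.736 -0.07   0.   ]
bowl scene 0.74 [111. 260.] [ 0.52 -0.4   0.  ]
bowl scene 0.59 [204. 259.] [ 0.565 -0.174  0.   ]
paddle_near top 0.97 [201. 236.]
[... 561 characters left out ...]
63 [241. 160.] [0.713 0.152 0.   ]
whisk scene 0.77 [346. 288.] [0.709 0.145 0.   ]
tongs top 0.59 [252. 275.] [0.365 0.115 0.   ]
tongs top 0.46 [314. 156.] [ 0.725 -0.072  0.   ]
tongs scene 0.89 [299. 184.] [0.368 0.109 0.   ]
salt_jar top 0.64 [346. 271.] [ 0.378 -0.163  0.   ]
salt_jar scene 0.8 [201. 205.] [ 0.388 -0.171  0.   ]
molcajete top 0.73 [153. 171.] [0.679 0.424 0.   ]
molcajete scene 0.83 [454. 255.] [0.677 0.429 0.   ]
bean_jar top 0.69 [138. 248.] [0.443 0.457 0.   ]
bean_jar scene 0.7 [422. 183.] [0.436 0.452 0.   ]
1.6 [0.27904149 0.55924272 0.4046998 ] [2.29320024e-01 9.73351081e-01 1.44133481e-05 4.28827078e-06] [-1.3387196   0.22430784 -0.41984484] 0.08524759148209694
```

View pics/top0.png

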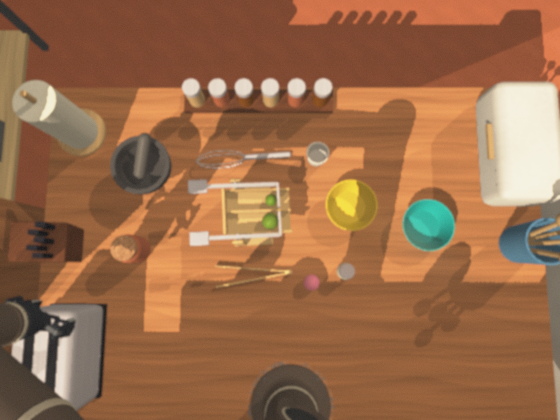

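View pics/scene0.png

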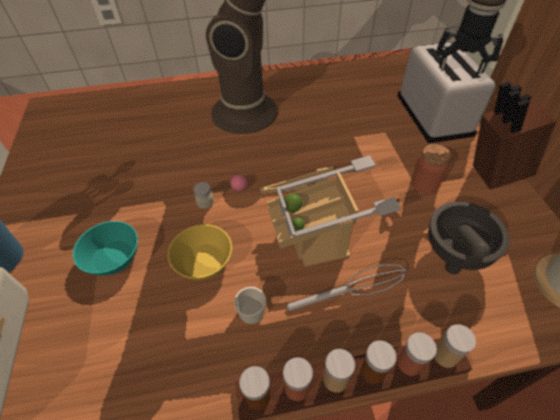

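The top view shows the yellow bowl at (351,205). The large lime is at (270,221) in the near lane and the key lime at (271,201) in the far lane. The pink ball at (312,283) is the decoy. The scene view agrees. Next I fit the rack and bowl poses.

```bash
cat > fit.py <<'E'
from h import *
from scipy.optimize import least_squares
def rackfit(obs):
    pts=dict(paddle_near=(-.07,.13,.15),paddle_far=(.07,.13,.15),mouth_near=(-.03,-.115,.068),mouth_far=(.03,-.115,.068),rack=(0,0,0),lane=(0,0,0))
    def W(p,P): c,s=np.cos(p[2]),np.sin(p[2]);return np.array([p[0]+c*P[0]-s*P[1],p[1]+s*P[0]+c*P[1],P[2]])
    f=lambda p:np.concatenate([proj(n,W(p,pts[l]))-np.array(px) for n,l,px in obs])
    r=least_squares(f,[.535,.12,.1],loss='soft_l1',f_scale=2);return r.x,f(r.x).reshape(-1,2),W
def bowlfit(n,img,z=.052,r0=.075,guess=None):
    hsv=cv2.cvtColor(img,cv2.COLOR_BGR2HSV)
    m=cv2.inRange(hsv,(22,150,90),(34,255,255));k,lab,st,ce=cv2.connectedComponentsWithStats(cv2.morphologyEx(m,cv2.MORPH_CLOSE,np.ones((5,5))))
    i=1+np.argmax(st[1:,4]);cs,_=cv2.findContours((lab==i).astype(np.uint8),cv2.RETR_EXTERNAL,cv2.CHAIN_APPROX_NONE)
    h=cv2.convexHull(max(cs,key=len))[:,0]
    W=np.array([at_z(n,p,z)[:2] for p in h]);
    r=least_squares(lambda p:np.hypot(W[:,0]-p[0],W[:,1]-p[1])-p[2],[*W.mean(0),r0],loss='soft_l1',f_scale=.002)
    return r.x,st[i]
E
python3 - <<'E'
from fit import *
obs=[]
I={n:get_image(n) for n in("top","scene")}
for n in I:
    for l in("paddle_near","paddle_far"):
        for d in outline_of(n,l)[:3]:
            ys,xs=np.nonzero(d['region']);print(n,l,round(d['score'],2),np.round(d['location']),len(xs))
    print(n,bowlfit(n,I[n]))
    for l in("lime_center","key_lime_center"):
        for d in outline_of(n,l)[:4]: print(n,l,round(d['score'],2),np.round(d['location']),d['region'].sum())
obs=[("top","paddle_near",(201,237)),("scene","paddle_near",(363,161)),("top","paddle_far",(197,186)),("scene","paddle_far",(387,206)),("top","mouth_near",(287,222)),("scene","mouth_near",(268,217)),("scene","mouth_far",(272,236)),("top","rack",(251,217)),("scene","rack",(318,230))]
p,r,W=rackfit(obs);print(p);[print(o,e.round(1)) for o,e in zip(obs,r)]
# overlay
vis=[]
for n in I:
    S=4;im=cv2.resize(I[n],None,fx=S,fy=S,interpolation=cv2.INTER_CUBIC)
    def pl(P,c):cv2.polylines(im,[np.int32([(proj(n,W(p,q))+.5)*S for q in P])],True,c,1)
    for s in(-1,1):
        x=s*.07;pl([(x-.018,.105,.15),(x+.018,.105,.15),(x+.018,.155,.15),(x-.018,.155,.15)],(255,0,255))
        x=s*.03;pl([(x-.027,-.115,.068),(x+.027,-.115,.068)],(255,0,0))
    pl([(-.088,-.135,0),(.088,-.135,0),(.088,.135,0),(-.088,.135,0)],(255,255,0))
    pl([(.075*np.cos(a),-.145+.075*np.sin(a),.052) for a in np.linspace(0,6.28,40)],(0,0,255))
    x0,y0=(175,150) if n=="top" else(220,130)
    vis.append(im[y0*S:(y0+110)*S,x0*S:(x0+190)*S])
cv2.imwrite("pics/ov1.png",cv2.resize(np.vstack(vis),(690,600*1330//1330)[:2] if 0 else (518,600)))
cv2.imwrite("pics/ovt.png",vis[0])
E
```

```text
top paddle_near 0.72 [206. 235.] 412
top paddle_far 0.89 [211. 184.] 559
top (array([ 0.56847448, -0.17044674,  0.07128995]), array([ 326,  180,   50,   50, 1521], dtype=int32))
top lime_center 0.77 [272. 219.] 169
top lime_center 0.71 [346. 272.] 224
top lime_center 0.55 [310. 283.] 182
top key_lime_center 0.53 [272. 201.] 98
scene paddle_near 0.66 [329. 173.] 671
scene paddle_far 0.65 [352. 216.] 980
scene (array([ 0.57627564, -0.20246918,  0.04567683]), array([170, 236,  26,  40, 571], dtype=int32))
scene lime_center 0.64 [238. 184.] 215
scene key_lime_center 0.73 [297. 224.] 135
[0.54048584 0.11799134 0.05457114]
('top', 'paddle_near', (201, 237)) [-1.6  0.8]
('scene', 'paddle_near', (363, 161)) [-0.2  0.9]
('top', 'paddle_far', (197, 186)) [ 1.2 -0.4]
('scene', 'paddle_far', (387, 206)) [-0.7 -1.5]
('top', 'mouth_near', (287, 222)) [ 3.8 -0.7]
('scene', 'mouth_near', (268, 217)) [ 1.9 -1.5]
('scene', 'mouth_far', (272, 236)) [ 3.7 -1.1]
('top', 'rack', (251, 217)) [ 0.7 -1.3]
('scene', 'rack', (318, 230)) [-0.8  1.7]
```

View pics/ovt.png

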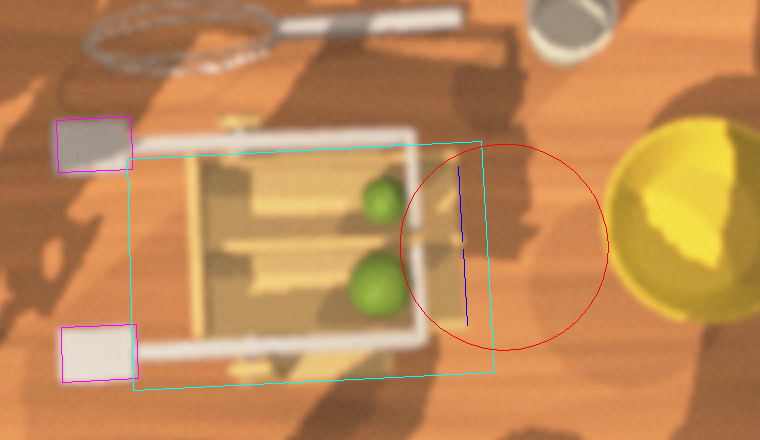

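The overlay fits the paddles and the mouth edges. Rack origin is (0.540, 0.118) with yaw 0.055. The bowl is at (0.568, -0.170), which is 145 mm short of its place and 12 mm off the centre line. I'll cradle the bowl between the open fingers from behind, with tool y along rack x.

```bash
python3 -m pendant '[[[0,0,0,0.1757],[0,0,0,0.1757],[0,0,0,0.1757],[0,0,0,0.1757],[0,0,0,0.1757]]]' 1
python3 -m pendant '[[[0,0,0,0.1757],[-0.04,0.01,0,0],[-0.0559,0.0166,0,0],[-0.0559,0.0166,0,0],[-0.0559,0.0166,0,0]]]'
python3 -m pendant '[[[-0.0559,0.0166,0,0],[-0.0559,0.0166,0,0],[-0.0559,0.0166,0,0],[-0.0559,0.0166,0,0],[-0.0559,0.0166,0,0]]]'
python3 -m pendant '[[[-0.0559,0.0166,0,0],[-0.0559,0.0166,0,0],[-0.0559,0.0166,0,0],[-0.0559,0.0166,0,0],[-0.0559,0.0166,0,0]]]'
```

```text
t: 2.72
tcp_pos: [0.279, 0.5592, 0.4047]
tcp_rot: [0.624, 0.782, 0.0, -0.0]
force: [-0.1, 0.7, 0.4]
opening: 0.0853
t: 3.35
tcp_pos: [0.3503, 0.3533, 0.4049]
tcp_rot: [0.688, 0.726, 0.0, -0.0]
force: [0.3, -0.1, 0.5]
opening: 0.0856
t: 3.98
tcp_pos: [0.4482, 0.0786, 0.4051]
tcp_rot: [0.688, 0.726, 0.001, 0.0]
force: [1.4, -0.0, 1.1]
opening: 0.0857
t: 4.6
tcp_pos: [0.5464, -0.1957, 0.4049]
tcp_rot: [0.688, 0.726, 0.0, 0.0]
force: [1.5, 0.7, 0.0]
opening: 0.0854
```

```bash
python3 -m pendant '[[[-0.035,0.0115,0,0],[-0.034,0.0115,0,0],[0,0,0.05,0],[0,0,0.05,0],[0,0,0,0]]]'
python3 - <<'E'
from fit import *
s=read_state();print(s['tcp_pos'],s['tcp_rot'])
from scipy.spatial.transform import Rotation as Ro
a=.0546;d=np.array(s['tcp_pos'])[:2]-[.5405,.118];print("rack",d[0]*np.cos(a)+d[1]*np.sin(a),-d[0]*np.sin(a)+d[1]*np.cos(a))
I=get_image("top");print(bowlfit("top",I));cv2.imwrite("pics/top2.png",cv2.resize(I[130:300,240:480],None,fx=3,fy=3))
E
```

```text
t: 5.22
tcp_pos: [0.5714, -0.2609, 0.3013]
tcp_rot: [0.688, 0.726, -0.002, -0.003]
force: [0.2, 0.2, 0.5]
opening: 0.0853
[ 0.57136025 -0.26091866  0.30128894] [ 0.6878161   0.72587577 -0.00150424 -0.00333459]
rack 0.010135576469274363 -0.3800381237015837
(array([ 0.56800404, -0.17316207,  0.07361558]), array([ 326,  180,   51,   51, 1936], dtype=int32))
```

View pics/top2.png

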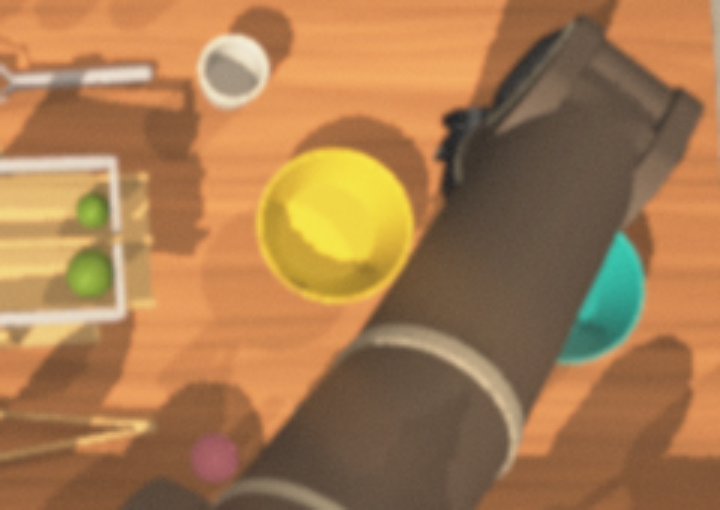

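The bowl is at crop (335,225), with the gripper behind it at about 15 mm clearance. I'll back off 8 mm and descend.

```bash
python3 -m pendant '[[[-0.008,0.002,0.02,0],[0,0,0.05,0],[0,0,0.04,0],[0,0,0.006,0],[0,0,0,0]]]'
python3 - <<'E'
from fit import *
s=read_state();a=.0546;d=np.array(s['tcp_pos'])[:2]-[.5405,.118];print("rack",d[0]*np.cos(a)+d[1]*np.sin(a),-d[0]*np.sin(a)+d[1]*np.cos(a),s['tcp_pos'][2])
I=get_image("scene");cv2.imwrite("pics/sc3.png",cv2.resize(I[140:330,50:330],None,fx=2.8,fy=2.8))
E
```

```text
t: 5.9
tcp_pos: [0.5755, -0.2704, 0.1901]
tcp_rot: [0.688, 0.726, 0.0, 0.001]
force: [0.2, 0.4, 1.0]
opening: 0.0855
rack 0.013752288399533252 -0.3897526082227399 0.1900865861480404
```

View pics/sc3.png

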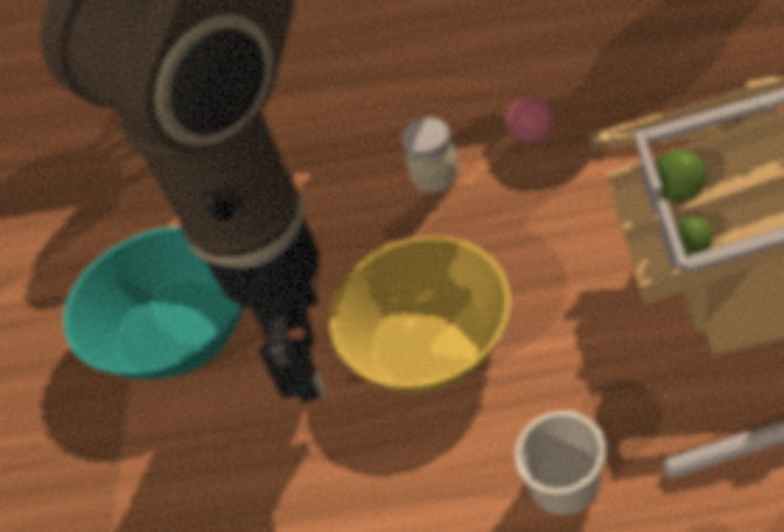

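```bash
python3 -m pendant '[[[0.008,-0.001,0.008,0],[0.012,-0.001,0,0],[0.012,-0.001,0,0],[0.012,-0.001,0,0],[0.012,-0.001,0,0]]]'
python3 -m pendant '[[[0.014,-0.001,0,0],[0.014,-0.001,0,0],[0.014,-0.001,0,0],[0.014,-0.001,0,0],[0.014,-0.001,0,0]]]'
python3 -m pendant '[[[0.01,-0.001,0,0],[0.008,-0.001,0,0],[0.006,-0.001,0,0],[0,0,0,0]]]'
cat > chk.py <<'E'
from fit import *
s=read_state();a=.0546
def rk(p): d=np.array(p)[:2]-[.5405,.118];return np.round([d[0]*np.cos(a)+d[1]*np.sin(a),-d[0]*np.sin(a)+d[1]*np.cos(a)],4)
print("tool",rk(s['tcp_pos']),s['tcp_pos'][2],s['force'])
I=get_image("top");b,st=bowlfit("top",I);print("bowl",rk(b),b[2],st)
E
python3 chk.py
```

```text
t: 6.58
tcp_pos: [0.5668, -0.2132, 0.1809]
tcp_rot: [0.688, 0.726, 0.0, 0.0]
force: [1.5, -0.4, 0.0]
opening: 0.0856
t: 7.2
tcp_pos: [0.558, -0.1435, 0.1808]
tcp_rot: [0.688, 0.726, 0.0, 0.0]
force: [-0.2, -1.3, 1.5]
opening: 0.0852
t: 7.7
tcp_pos: [0.5537, -0.1201, 0.1806]
tcp_rot: [0.688, 0.726, 0.0, -0.0]
force: [-0.3, 0.0, -0.5]
opening: 0.0852
tool [ 2.000e-04 -2.384e-01] 0.18056764183349777 [-0.34976102  0.01195888 -0.46840237]
bowl [ 0.0073 -0.1642] 0.06574740665554688 [290 186  33  45 897]
```

```bash
python3 -m pendant '[[[0.006,0,0,0],[0.005,0,0,0],[0.004,0,0,0],[0,0,0,0]]]'
python3 -m pendant '[[[0.003,0,0,0],[0.002,0,0,0],[0,0,0,0]]]'
python3 -m pendant '[[[0.002,0,0,0],[0,0,0,0]]]'; python3 chk.py
```

```text
t: 8.25
tcp_pos: [0.553, -0.1051, 0.1806]
tcp_rot: [0.688, 0.726, 0.0, -0.0]
force: [0.8, 1.0, 0.1]
opening: 0.0856
t: 8.62
tcp_pos: [0.5527, -0.1005, 0.1807]
tcp_rot: [0.688, 0.726, 0.0, -0.0]
force: [-0.5, -0.2, -0.2]
opening: 0.0857
t: 8.88
tcp_pos: [0.5526, -0.0986, 0.1807]
tcp_rot: [0.688, 0.726, 0.0, -0.0]
force: [-0.1, -0.2, 0.1]
opening: 0.0855
tool [ 0.0003 -0.2169] 0.18068001004431541 [-0.13399642 -0.15705821  0.06396588]
bowl [ 0.0225 -0.1458] 0.04985947529772383 [290 186  23  38 496]
```

```bash
python3 -m pendant '[[[0.0015,0,0,0],[0.0015,0,0,0],[0,0,0,0]]]'
python3 -m pendant '[[[0.0015,0,0,0],[0,0,0,0]]]'
python3 - <<'E'
from fit import *
I=get_image("scene");cv2.imwrite("pics/sc4.png",cv2.resize(I[150:320,130:380],None,fx=3.1,fy=3.1))
print(read_state()['force'])
E
```

```text
t: 9.3
tcp_pos: [0.5525, -0.0955, 0.1807]
tcp_rot: [0.688, 0.726, 0.0, -0.0]
force: [-0.0, -0.5, -0.8]
opening: 0.0852
t: 9.55
tcp_pos: [0.5524, -0.0943, 0.1807]
tcp_rot: [0.688, 0.726, -0.0, 0.0]
force: [0.3, -1.6, -0.2]
opening: 0.085
[-0.27579087 -1.42383383  0.10867269]
```

View pics/sc4.png

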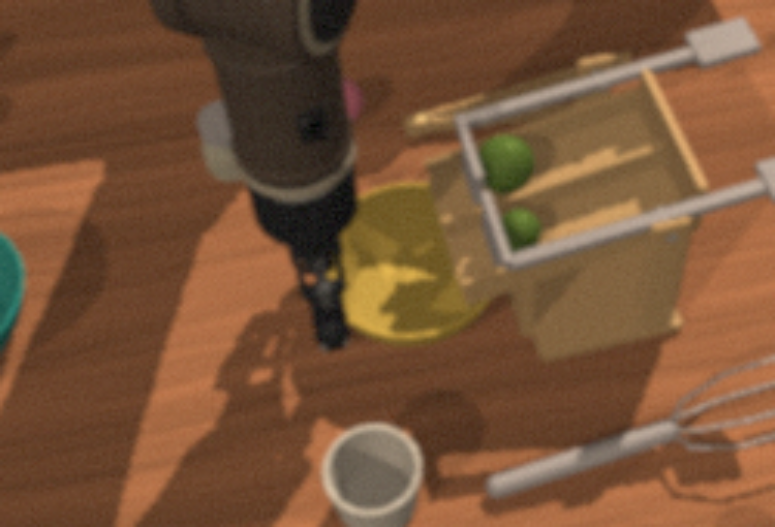

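The bowl is under the mouths and a contact force is starting to show. One more nudge to check.

```bash
python3 -m pendant '[[[0.0015,0,0,0],[0,0,0,0]]]'; python3 -m pendant '[[[0.001,0,0,0],[0,0,0,0]]]'
```

```text
t: 9.85
tcp_pos: [0.5522, -0.0936, 0.1807]
tcp_rot: [0.688, 0.726, -0.0, 0.001]
force: [-0.8, -5.6, -0.4]
opening: 0.0857
t: 10.1
tcp_pos: [0.5521, -0.0932, 0.1808]
tcp_rot: [0.688, 0.725, -0.001, 0.001]
force: [0.1, -7.0, -0.9]
opening: 0.0855
```

Contact is firm at 7 N. I'll back off straight, rise, and look.

```bash
python3 -m pendant '[[[-0.005,0,0,0],[-0.015,0,0,0],[-0.02,0,0,0],[0,0,-0.05,0],[0,0,-0.06,0]]]'
python3 -m pendant '[[[0,-0.05,-0.06,0],[0.04,-0.03,-0.055,0],[0.06,0,0,0],[0.06,0,0,0],[0.06,0,0,0]]]' 0
python3 -m pendant '[[[0.06,0,0,0],[0.06,0,0,0],[0.03,0,0,0],[0,0,0,0]]]' 0
python3 chk.py
python3 - <<'E'
from fit import *
I=get_image("scene");cv2.imwrite("pics/sc5.png",cv2.resize(I[100:300,150:420],None,fx=2.9,fy=2.9))
E
```

```text
t: 10.72
tcp_pos: [0.5539, -0.1325, 0.291]
tcp_rot: [0.688, 0.725, -0.001, -0.001]
force: [0.6, -0.1, 0.9]
opening: 0.0855
t: 11.35
tcp_pos: [0.4775, 0.0794, 0.3856]
tcp_rot: [0.688, 0.726, 0.001, -0.0]
force: [0.2, 0.7, 1.0]
opening: 0.0001
t: 11.85
tcp_pos: [0.4693, 0.2303, 0.3847]
tcp_rot: [0.686, 0.727, -0.0, -0.0]
force: [0.1, 0.1, -0.3]
opening: -0.0002
tool [-0.0649  0.116 ] 0.38472999288313653 [ 0.088414    0.12928472 -0.28219524]
bowl [ 1.000e-04 -1.421e-01] 0.07277571995865481 [ 287  186   38   51 1322]
```

View pics/sc5.png

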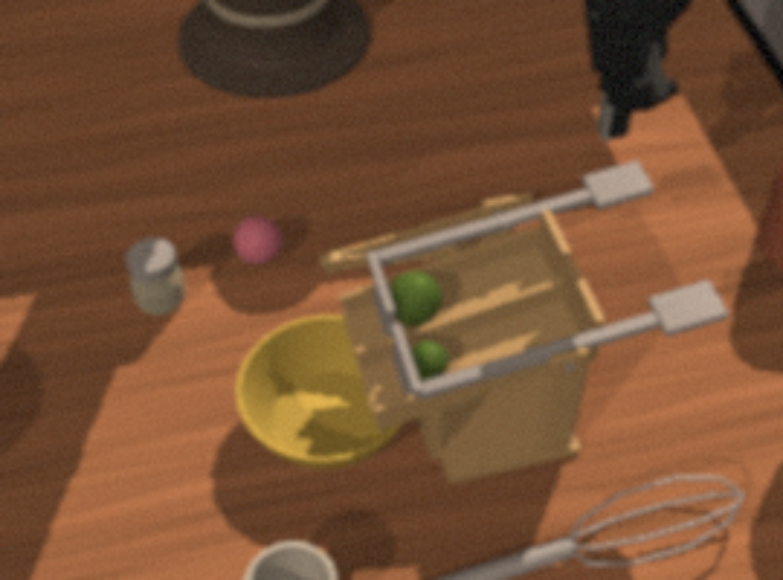

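The bowl sits on the centre line at rack y = -142 mm, upright against the rack. Next I press the near paddle.

```bash
python3 -m pendant '[[[0.018,-0.005,0.01,0],[0,0,0.03,0],[0,0,0.012,0],[0,0,0,0]]]'
python3 -m pendant '[[[0,0,0.01,0],[0,0,0.01,0],[0,0,0,0]]]'; python3 chk.py
```

```text
t: 12.45
tcp_pos: [0.4636, 0.2454, 0.3322]
tcp_rot: [0.688, 0.726, -0.001, -0.0]
force: [-1.3, -0.0, 0.1]
opening: -0.0001
t: 12.82
tcp_pos: [0.4637, 0.2457, 0.3125]
tcp_rot: [0.688, 0.726, -0.0, -0.0]
force: [-0.3, 1.7, 1.3]
opening: -0.0002
tool [-0.0697  0.1317] 0.31250660680279424 [-0.26867204  1.6507416   1.31855926]
bowl [ 0.0002 -0.1415] 0.07277245346851545 [ 287  186   38   51 1313]
```

```bash
python3 -m pendant '[[[0,0,0.012,0],[0,0,0.012,0],[0,0,0.01,0],[0,0,0.003,0],[0,0,0,0]]]'
python3 -m pendant '[[[0,0,0,0],[0,0,0,0],[0,0,0,0],[0,0,0,0]]]'
python3 - <<'E'
from fit import *
I=get_image("scene");cv2.imwrite("pics/sc6.png",cv2.resize(I[100:300,150:420],None,fx=2.9,fy=2.9));print(read_state()['tcp_pos'])
E
```

```text
t: 13.5
tcp_pos: [0.4637, 0.2455, 0.2757]
tcp_rot: [0.688, 0.726, -0.0, -0.0]
force: [-0.4, -0.7, 3.9]
opening: 0.0004
t: 14.0
tcp_pos: [0.4636, 0.2457, 0.276]
tcp_rot: [0.688, 0.726, 0.0, -0.0]
force: [-1.2, -1.4, 4.1]
opening: -0.0006
[0.46365387 0.24571942 0.27599717]
```

View pics/sc6.png

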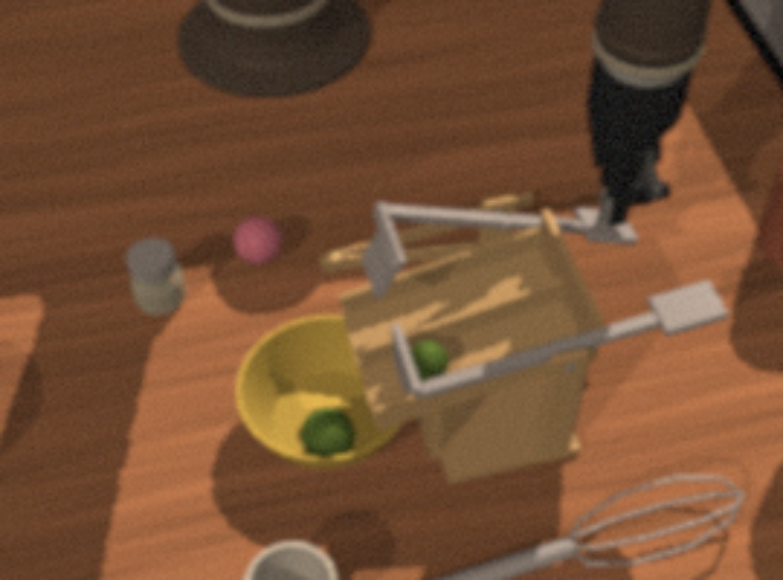

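The large lime is in the bowl at crop (327,432), and the small lime is still behind its gate at (430,357). I release the paddle smoothly.

```bash
python3 -m pendant '[[[0,0,-0.012,0],[0,0,-0.015,0],[0,0,-0.015,0],[0,0,-0.015,0],[0,0,-0.03,0]]]'
python3 -m pendant '[[[0,0,-0.04,0],[0,0,0,0],[0,0,0,0],[0,0,0,0],[0,0,0,0]]]'
python3 chk.py
python3 - <<'E'
from fit import *
I=get_image("scene");cv2.imwrite("pics/sc7.png",cv2.resize(I[100:300,150:420],None,fx=2.9,fy=2.9))
E
```

```text
t: 14.68
tcp_pos: [0.4633, 0.2452, 0.3634]
tcp_rot: [0.688, 0.726, -0.001, -0.0]
force: [0.3, 0.4, 0.4]
opening: -0.0001
t: 15.3
tcp_pos: [0.4635, 0.2456, 0.4022]
tcp_rot: [0.688, 0.726, -0.001, -0.0]
force: [-0.3, 0.0, 0.4]
opening: -0.0
tool [-0.0699  0.1316] 0.4021743505782535 [-0.31075929  0.04058722  0.44738448]
bowl [-1.00e-04 -1.42e-01] 0.07255393475502027 [ 288  186   37   51 1257]
```

View pics/sc7.png

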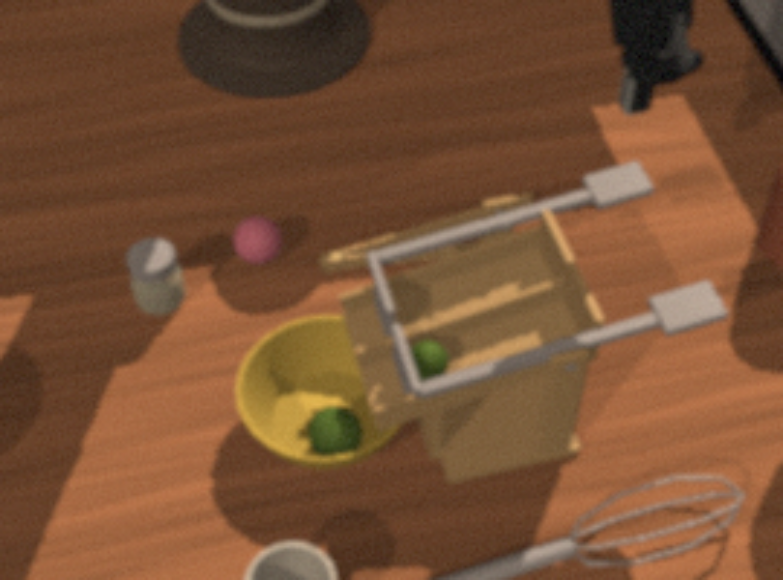

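The near gate is closed with the paddle back up. The lime is in the bowl at crop (333,432) and the key lime is still held.

```bash
python3 -c "
from station import *
print(job_done())"
```

```text
the job is handed in; nothing more can be done
None
```

I pushed the yellow bowl up against the rack with the open fingers, then pressed the near lane's paddle. The larger lime rolled out into the bowl. I let the paddle come back up, and the gate closed.

Last checks, before handing in at about 15.5 s of the 48 s:
- **Bowl:** it stands upright about 0 mm off the rack's centre line, at rack y ≈ -142 mm. The nominal place is -145 mm, so the 3 mm difference is about what the calibration allows. It met the rack at about 7 N and did not move when the lime landed.
- **Limes:** the large lime is in the bowl, and the key lime is still behind its closed gate.
- **Paddles:** the near paddle was held at about 4 N and is back at rest. The far paddle was never touched.
- **Other things:** those in the last picture look unmoved. I did not measure them again.
- **Robot:** it stands clear of everything, with forces back to about zero.

While the arm partly hid the bowl during the push, the automatic bowl fit gave wrong values. I relied on the contact force and the scene camera for that part, and the fit agreed again once the arm was clear.

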